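# Lock the board rack's hold-down bar with its R-clips

### The arm

A 6-joint arm with a two-finger parallel gripper is mounted at the origin on the work surface. World frame = base frame: x ahead of the robot, y to its left, z up, the work surface at z = 0. Lengths are in mm, angles in rad, forces in N, time in s.
With the tool pointing down it reaches from about 325 to 750 mm from the base axis. Payload 7.6 kg.
Tool frame: the origin (TCP) lies midway between the tips of the shut fingers; the grasp point (between the pads) lies 19 mm behind it; x points along the fingers, y is the direction in which the jaws open and shut, and the axes are right-handed (so a half turn about x gives the same grasp; the last joint's range is limited). The gripper opens to 85 mm and grips with 20 to 120 N. Pads are 22 mm wide; open, the fingers measure 114 mm over their backs; the gripper's body (76 mm by 85 mm) begins 54 mm behind the grasp point. The pads swing forward as they close: fully open they stand 13 mm farther back than shut.
Start: joints at [1.059, 0.052, 1.401, -0, 1.689, -0.07], TCP at [224.46, 474.619, 231.323] pointing down, gripper open.
Joint ranges: [-2.9, 2.9], [-0.91, 2.17], [0.12, 2.37], [-1.06, 4.2], [0.26, 2.73], [-2.93, 2.93]. Speed limits (rad/s): [2.57, 2.57, 3.01, 3.14, 3.14, 3.14].

### API

Orientations are given as a 3x3 rotation matrix whose columns are the frame's x, y, z axes.
In Python, from station import manip gives the robot as it stands.
- The arm moves only by the shell command python3 -m inch 'ROWS' [FORCE]. ROWS is JSON, a list of rows, each a list of 3 entries, a list of its own where there are three numbers: the shift along the tool's x, y, z in m, then the turn, a rotation vector about the tool's x, y, z in degrees, then the closure, from -1 (fully open) to 1 (shut). In form: [[[tx, ty, tz], [wx, wy, wz], hand], ...]. A call has 1 to 5 rows; each row shifts and turns the commanded pose from where the row before left it, along the tool's axes as they then stand; what a row does not reach is not made up. A row lasts 1/8 s, in which the tool goes at most 62.5 mm and 10.7 degrees, less where a joint would pass 70% of its speed; a pose out of reach is approached as far as the arm can. A call with a gripper value outside its range is refused whole. The fingers move at their own pace and stop on an object; FORCE is the grip in N (left out, the last holds). Time passes only in rows, so rows that do not move let the fingers close. It gives the time, the measured TCP pose, the force and the opening at its end, in the units of the state.
- manip.get_obs(): the state, without advancing time (a new reading comes with each control period).
- manip.grab_frame(name): name is "side" or "top" or "wrist"; returns a dict with "img" (400x640x3 uint8, blue, green, red), "range_z" (400x640 float32, mm along the optical axis (not along the pixel's ray), 0 where there is no reading), "vertical_fov" (degrees; the focal length in pixels is half the picture's height over the tangent of half this angle, whatever the lens; pixels are square), "cx", "cy" (the principal point, pixels), "view" (4x4, takes a point from world to camera coordinates); the wrist camera has in their place "mount" (4x4, takes a point from camera to tool coordinates, whose origin is the TCP and whose axes are the tool frame's). Camera axes: x right, y up, looking along -z (the intrinsics and any distortion apply to the point x, -y, -z); pixel columns grow to the right and rows downward; lengths in mm; the calibration is good to about 2 mm. A picture is of the moment at which its call begins: read the wrist's pose just before it.
- manip.close_job(): hands the job in, once; it reports no verdict.
Trained networks look in a picture, given as the dict that the camera call returned (one of the last four; its "shot" number tells which), for a name from the list of things; names that differ only in an ending like _2 or _b are one class to them, and where a whole thing is asked for, a point or a joint stands for the part that bears it (a point fixed in the world has none). Each returns a list of dicts, best first, with "confidence" (0 to 1); they miss things now and then, are a little off and sometimes report something else, mostly with a low value. They report only what shows in the picture. A call takes as long as a camera call. They do not tell look-alikes from the thing itself.
- manip.cut_out(picture, thing): "region" (400x640 bool, what is visible of it) and "centre" ([row, column] in pixels, amid what is visible of it).
The state is a dict: "time": time; "joint_pos": joint angles; "joint_vel": joint speeds; "joint_torque": joint torques, N m; "ee_pos": TCP position; "orientation": TCP orientation; "ft_force": force on the tool from outside, world axes, zero at the start; "moment": the same for the moment, N m; "opening": finger opening in mm.
Only numpy, scipy, OpenCV 4.12 (cv2) and the standard library are available. Lean on these libraries where they do the work, as an engineer would, in place of code of your own. Each camera call takes 0.05 s, during which the arm holds its last target.

### The job

The circuit-board rack is about to be carried away, but the two R-clips that lock its hold-down bar have only been started through their cross-drilled studs. Push both clips fully home, until each bow has sprung over and sits round its stud, then let go and leave everything else on the bench where it is.

Things in the scene. Friction and masses are not known exactly. Their poses are not given: they have to be found in the camera images.
- bar_mid (a point): Middle of the flat top face (107 mm above the bench) of the rack's black hold-down bar, 404 x 56 mm. y runs along the bar to the left stud, z up. The rack, 170 x 410 mm, full of green boards, is fixed. Nothing but studs and clips rises above the bar's top.
- stud_left: Fixed upright steel stud, 20 mm diameter, at bar_mid's +y end of the bar (170 mm from bar_mid), 16.5 mm tall above the bar. Origin on its axis, mid-height of its level 7 mm cross hole, 3.5 mm above the bar's top. x runs along the hole, outwards from the other stud (up to 7 degrees off the bar's line): the clip is pushed along +x. z up.
- clip_left: Loose R-clip of 5 mm bright wire, 127 mm long, lying flat on the bar, head towards the bar's middle, straight leg started in the left stud's hole. Origin: point of the leg's centre line that lies on the stud's axis when home; 29 to 38 mm short of it at the start. x: along the leg to its tip (+50 mm), z up. The bow leg is on the +y side, from the coil (centre -62, 12.5 mm) forward.
- clip_left_bow (a joint): How far the left clip's bow leg is sprung open, rad: 0 at rest, up to about 0.1 while it passes over the stud, near 0 again when closed round it. Pushing first slides freely, then takes about 6 to 12 N as the bow opens over the stud, eases as the bow snaps shut, then meets a firm stop (it yields only above 30 N).
- clip_left_head (a point): Rearmost point of the left clip's head, the place to push: clip frame x = -77, y = 12.5 mm, 6 mm above the bar's top. The head is a flat-lying round wire coil, 30 mm outside diameter, from the bar's top to 10 mm above it. Axes as the clip's.
- stud_right: Fixed upright steel stud, 20 mm diameter, at bar_mid's -y end of the bar (170 mm from bar_mid), 16.5 mm tall above the bar. Origin on its axis, mid-height of its level 7 mm cross hole, 3.5 mm above the bar's top. x runs along the hole, outwards from the other stud (up to 7 degrees off the bar's line): the clip is pushed along +x. z up.
- clip_right: Loose R-clip of 5 mm bright wire, 127 mm long, lying flat on the bar, head towards the bar's middle, straight leg started in the right stud's hole. Origin: point of the leg's centre line that lies on the stud's axis when home; 29 to 38 mm short of it at the start. x: along the leg to its tip (+50 mm), z up. The bow leg is on the +y side, from the coil (centre -62, 12.5 mm) forward.
- clip_right_bow (a joint): How far the right clip's bow leg is sprung open, rad: 0 at rest, up to about 0.1 while it passes over the stud, near 0 again when closed round it. Pushing first slides freely, then takes about 6 to 12 N as the bow opens over the stud, eases as the bow snaps shut, then meets a firm stop (it yields only above 30 N).
- clip_right_head (a point): Rearmost point of the right clip's head, the place to push: clip frame x = -77, y = 12.5 mm, 6 mm above the bar's top. The head is a flat-lying round wire coil, 30 mm outside diameter, from the bar's top to 10 mm above it. Axes as the clip's.
- spare_board: bystander, loose: a populated green circuit board lying flat, 110 x 75 mm, origin at the middle of its underside
- screwdriver: bystander, loose: a small screwdriver with a yellow handle lying on the bench, 170 mm long
- tweezers: bystander, loose: black tweezers lying on the bench, 130 mm long
- flux_bottle: bystander, loose: a white bottle with a black cap, 48 mm across and 105 mm tall, standing
- connector_dish: bystander, loose: a shallow black open dish with white connectors, 100 x 130 x 35 mm
- brush: bystander, loose: a black brush lying on the bench, 160 mm long
- swab_cup: bystander, loose: a blue cup of swabs, 72 mm across, its swabs reaching up to 150 mm
Mind the look-alikes: they are no part of the job. What is shaped like the clip_right but blue, orange or purple is not meant.

How it is judged:
By the outcome, as a careful person would: the job done as asked, in the order asked, and still so for the second after the job is handed in, with the robot touching nothing.
It also fails if it takes over 38 s, if anything falls off the work surface, if the arm or the gripper's body presses on something with over 40 N, if the wrist force passes 120 N, or if a joint passes its speed limit or range.

## Working session

There is one attempt and no reset: what is moved stays moved. The work goes in short steps, Python scripts to look and compute and a shell command to move; the robot and the scene stay as the last step left them, time stands still between calls to the robot, and variables do not carry over. Pictures are saved under pics/ and viewed, and the job is handed in when it is done.

```bash
ls; mkdir -p pics
cat > h.py <<'E'
import numpy as np,cv2
from station import manip
def K(f):
    h,w=f['img'].shape[:2]; fl=h/2/np.tan(np.radians(f['vertical_fov'])/2); return fl,f['cx'],f['cy']
def pix2world(f,r,c,z=None,obs=None):
    """z None: use depth; else intersect plane z"""
    fl,cx,cy=K(f)
    d=np.array([(c-cx)/fl,-(r-cy)/fl,-1.0])
    if 'view' in f: T=np.linalg.inv(f['view'])
    else:
        W=np.eye(4);W[:3,:3]=np.array(obs['orientation']);W[:3,3]=obs['ee_pos'];T=W@f['mount']
    if z is None:
        p=d*f['range_z'][int(r),int(c)]; return T[:3,:3]@p+T[:3,3]
    D=T[:3,:3]@d; o=T[:3,3]; return o+D*(z-o[2])/D[2]
E
python3 - <<'E'
from h import *
o=manip.get_obs(); print({k:np.round(v,3).tolist() for k,v in o.items()})
for n in ['top','side','wrist']:
    f=manip.grab_frame(n); print(n,[ (k,np.round(v,3).tolist() if not np.isscalar(v) else v) for k,v in f.items() if k not in('img','range_z')])
    cv2.imwrite(f'pics/{n}0.png',f['img']); np.savez(f'{n}0.npz',**f)
    if n!='wrist':
      for t in ['clip_left','clip_right','stud_left','stud_right']:
        for r in manip.cut_out(f,t)[:5]: print(t,round(r['confidence'],2),np.round(r['centre'],1),r['region'].sum())
E
```

```text
pics
{'time': 0.0, 'joint_pos': [1.059, 0.053, 1.402, -0.0, 1.689, -0.07], 'joint_vel': [0.001, 0.0, -0.001, 0.0, -0.001, 0.0], 'joint_torque': [-0.001, -38.166, -36.019, -0.0, 0.006, 0.0], 'ee_pos': [224.299, 474.338, 230.479], 'orientation': [[-0.001, 0.428, 0.904], [-0.001, 0.904, -0.428], [-1.0, -0.002, -0.0]], 'ft_force': [0.59, 0.52, -0.55], 'moment': [0.059, -0.011, 0.025], 'opening': 85.237}
top [('vertical_fov', 55.31000885280782), ('cx', 316.0133135087778), ('cy', 205.32765364526855), ('view', [[0.022, -1.0, 0.01, -5.219], [0.984, 0.023, 0.177, -548.085], [-0.177, 0.006, 0.984, -1005.207], [0.0, 0.0, 0.0, 1.0]]), ('shot', 1)]
clip_left 0.53 [188.8 281.7] 52
clip_left 0.5 [192.7 301.2] 24
clip_right 0.74 [278.9 249.2] 130
clip_right 0.73 [324.7 421.9] 220
clip_right 0.54 [205.4 380.6] 184
clip_right 0.5 [247.3 448.6] 86
clip_right 0.34 [194.8 301.2] 14
side [('vertical_fov', 51.4222965166423), ('cx', 317.9843048739939), ('cy', 197.60975042555492), ('view', [[0.879, -0.477, 0.015, -451.994], [0.335, 0.639, 0.693, -248.091], [-0.34, -0.604, 0.721, -1121.154], [0.0, 0.0, 0.0, 1.0]]), ('shot', 2)]
clip_left 0.49 [238.6 394.2] 462
clip_right 0.77 [327. 357.] 113
clip_right 0.66 [198.9 254.9] 91
clip_right 0.57 [338.8 276.7] 249
clip_right 0.56 [228.7 360.8] 24
clip_right 0.51 [198.8 404.7] 59
stud_left 0.46 [170.  320.6] 32
stud_left 0.3 [189.  327.7] 61
stud_left 0.3 [238.2 361. ] 114
stud_right 0.45 [252.3 368.3] 67
stud_right 0.36 [182.8 328. ] 31
wrist [('vertical_fov', 68.21534097111481), ('cx', 325.0205455345774), ('cy', 200.97967763153912), ('mount', [[0.001, 0.273, -0.962, -142.739], [1.0, -0.0, 0.001, 0.008], [-0.0, -0.962, -0.273, -70.086], [0.0, 0.0, 0.0, 1.0]]), ('shot', 3)]
```

View pics/top0.png

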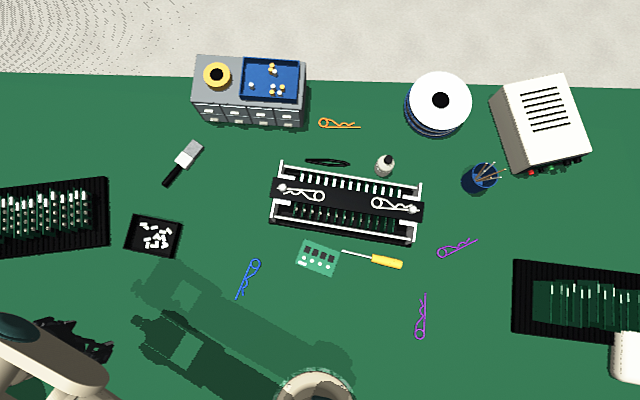

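View pics/side0.png

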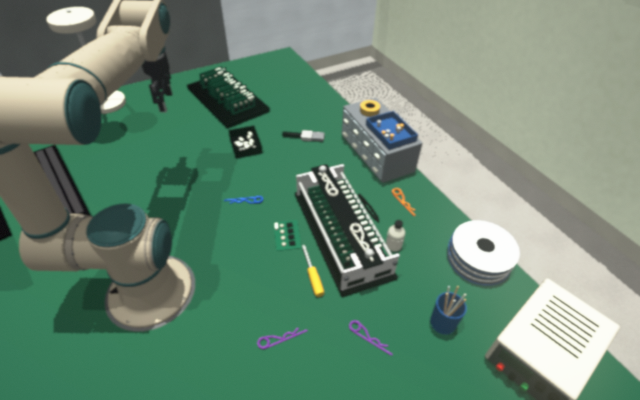

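View pics/wrist0.png

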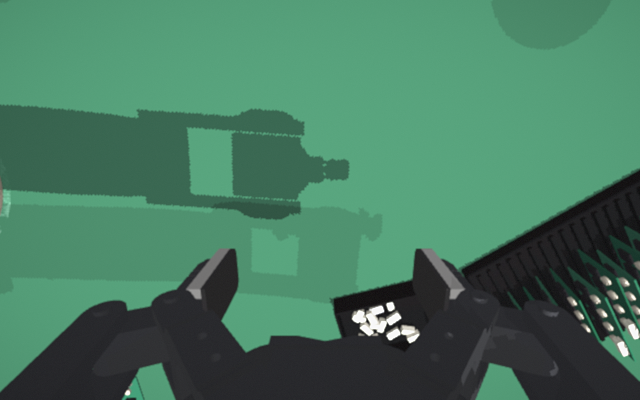

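Top view: the bar runs from (275,187) to (422,211). Possible clips are the silver one at (303,194) with its stud at (282,188), the silver one at (393,204) with its stud at (412,209), orange (340,124), blue (248,278), purple (457,247) and purple (421,317). By the description I want the two silver ones on the bar. Next is a close crop to check that, plus measurements.

Run:
```python
from h import *
f=dict(np.load('top0.npz'))
im=f['img'][160:240,255:440]; cv2.imwrite('pics/topcrop.png',cv2.resize(im,None,fx=4.3,fy=4.3,interpolation=cv2.INTER_CUBIC))
for nm,r,c,z in [('studL top',187,281,123),('studR',209,413,123),('headL',196,320,112),('headR',202,376,112),('bottle',160,385,None),('rackcorner',165,282,None),('rc',240,412,None),('bar',200,350,None),('cup',175,484,None),('screw',260,385,None)]:
    print(nm,np.round(pix2world(f,r,c,z),1))
```

```text
studL top [580.7  99.3 123. ]
studR [ 531.1 -241.3  123. ]
headL [561.6  -2.1 112. ]
headR [ 549.2 -148.1  112. ]
bottle [ 664.8 -173.6  107.1]
rackcorner [646.5 101.1  99.1]
rc [ 454.5 -245.4   90.3]
bar [553.6 -80.8 108.2]
cup [ 652.6 -474.5   24.8]
screw [ 403.6 -186.4   25.4]
```

View pics/topcrop.png

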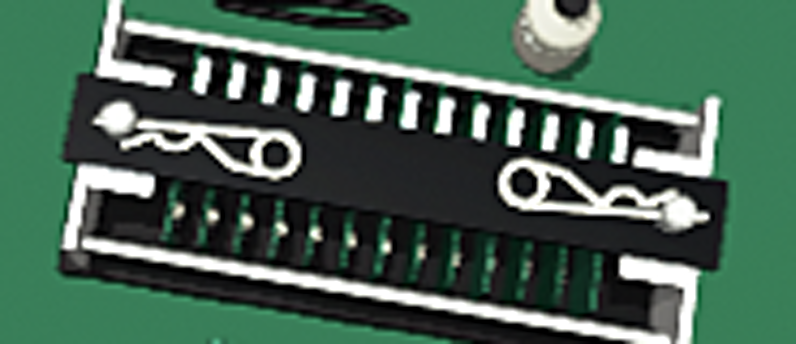

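The crop confirms it: the two silver clips are on the black bar, each with its leg in its stud and its coil towards the middle. I'll move to view the left one from the wrist camera with the fingers shut.

```bash
python3 -m inch '[[[-0.003,-0.0316,0.051],[0,0,0],1],[[-0.003,-0.0316,0.051],[0,0,0],1],[[-0.003,-0.0316,0.051],[0,0,0],1],[[-0.003,-0.0316,0.051],[0,0,0],1],[[-0.003,-0.0316,0.051],[0,0,0],1]]' 40
python3 -m inch '[[[-0.003,-0.0316,0.051],[0,0,0],1],[[-0.003,-0.0316,0.051],[0,0,0],1],[[-0.003,-0.0316,0.051],[0,0,0],1],[[-0.003,-0.0316,0.051],[0,0,0],1],[[-0.003,-0.0316,0.051],[0,0,0],1]]'
python3 -m inch '[[[0,0,0],[10.4,0,0],1],[[0,0,0],[10.4,0,0],1],[[0,0,0],[10.4,0,0],1],[[0,0,0],[10.4,0,0],1],[[0,0,0],[10.4,0,0],1]]'
python3 -m inch '[[[0,0,0],[10.4,0,0],1],[[0,0,0],[10.4,0,0],1],[[0,0,0],[0,0,0],1]]'
python3 - <<'E'
from h import *
o=manip.get_obs(); f=manip.grab_frame('wrist'); cv2.imwrite('pics/w1.png',f['img']); np.savez('w1.npz',pos=o['ee_pos'],R=o['orientation'],**f)
print(o['time'],o['ee_pos'],np.round(o['orientation'],3).tolist(),np.round(o['joint_pos'],2))
for t in ['clip_left','stud_left']:
    for r in manip.cut_out(f,t)[:5]: print(t,round(r['confidence'],2),np.round(r['centre'],1),r['region'].sum())
E
```

```text
time: 1.18
ee_pos: [388.1, 221.0, 246.7]
orientation: [[0.001, 0.427, 0.904], [0.0, 0.904, -0.427], [-1.0, 0.001, 0.001]]
ft_force: [0.4, 0.2, -0.1]
opening: -0.0
time: 1.8
ee_pos: [551.2, -30.9, 261.6]
orientation: [[0.001, 0.428, 0.904], [0.0, 0.904, -0.428], [-1.0, 0.0, 0.0]]
ft_force: [1.0, 0.7, 0.4]
opening: 0.2
time: 2.42
ee_pos: [550.4, -29.1, 261.3]
orientation: [[-0.0, 0.977, 0.214], [0.0, 0.214, -0.977], [-1.0, -0.0, -0.0]]
ft_force: [0.1, -0.1, -0.7]
opening: 0.3
time: 2.8
ee_pos: [550.4, -29.1, 261.3]
orientation: [[-0.0, 0.99, -0.14], [0.0, -0.14, -0.99], [-1.0, -0.0, -0.0]]
ft_force: [0.5, -0.2, 0.2]
opening: 0.4
2.8 [550.38552934 -29.08251267 261.26992372] [[-0.0, 0.99, -0.14], [0.0, -0.14, -0.99], [-1.0, -0.0, -0.0]] [-0.12  0.12  1.27  0.    1.75  0.02]
clip_left 0.79 [115.  336.5] 1737
stud_left 0.62 [ 46.2 338.2] 513
```

View pics/w1.png

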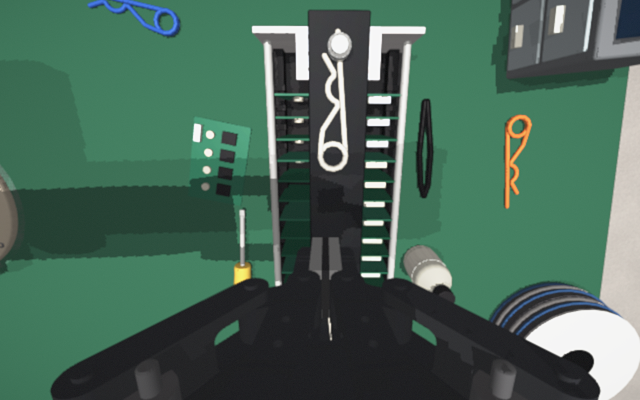

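The wrist view shows the left clip: its stud is at (339,44), the coil centre at (333,157) and the coil's rear at about (333,171). The orange and blue clips lie off the bar. Now measuring.

Run:
```python
from h import *
d=np.load('w1.npz'); f={k:d[k] for k in d.files}; o=dict(ee_pos=d['pos'],orientation=d['R'])
im=f['img'][20:190,270:400]; cv2.imwrite('pics/w1c.png',cv2.resize(im,None,fx=3.5,fy=3.5,interpolation=cv2.INTER_CUBIC))
P=lambda r,c,z=None: np.round(pix2world(f,r,c,z,o),1)
print('stud top',P(42,339,123.5),P(42,339))
print('coil',P(157,333,112),'rear',P(171,333,113), 'bar',P(190,320),P(100,320))
# bar edges at row 190 and 60 via depth
for r in (30,190): 
    z=f['range_z'][r,280:400]; print(r,[ (280+i) for i in range(1,120) if abs(z[i]-z[i-1])>8])
for r in range(60,160,12):
    row=f['img'][r,315:360].min(axis=1); print(r,[315+i for i in np.where(row>130)[0]])
```

```text
stud top [579.7  99.3 123.5] [579.4  98.3 128. ]
coil [561.8   1.1 112. ] rear [559.9 -12.6 113. ] bar [544.  -31.5 107.1] [556.7  55.8 107.1]
30 [332, 333, 386, 387, 398, 399]
190 [284, 310, 364, 386, 391, 394]
60 [np.int64(324), np.int64(325), np.int64(326), np.int64(327), np.int64(328), np.int64(329), np.int64(330), np.int64(338), np.int64(339), np.int64(340), np.int64(341)]
72 [np.int64(331), np.int64(332), np.int64(333), np.int64(334), np.int64(335), np.int64(336), np.int64(337), np.int64(338), np.int64(339), np.int64(340), np.int64(341), np.int64(342)]
84 [np.int64(325), np.int64(326), np.int64(327), np.int64(328), np.int64(329), np.int64(330), np.int64(338), np.int64(339), np.int64(340), np.int64(341), np.int64(342), np.int64(343)]
96 [np.int64(327), np.int64(328), np.int64(329), np.int64(330), np.int64(331), np.int64(332), np.int64(333), np.int64(339), np.int64(340), np.int64(341), np.int64(342), np.int64(343), np.int64(344)]
108 [np.int64(333), np.int64(334), np.int64(335), np.int64(336), np.int64(337), np.int64(338), np.int64(339), np.int64(340), np.int64(341), np.int64(342
[... 312 characters left out ...]
 np.int64(341), np.int64(342), np.int64(343), np.int64(344), np.int64(345), np.int64(346)]
144 [np.int64(318), np.int64(319), np.int64(320), np.int64(321), np.int64(322), np.int64(323), np.int64(324), np.int64(325), np.int64(326), np.int64(327), np.int64(328), np.int64(329), np.int64(330), np.int64(331), np.int64(332), np.int64(333), np.int64(334), np.int64(335), np.int64(336), np.int64(337), np.int64(338), np.int64(339), np.int64(340), np.int64(341), np.int64(342), np.int64(343), np.int64(344), np.int64(345), np.int64(346), np.int64(347)]
156 [np.int64(318), np.int64(319), np.int64(320), np.int64(321), np.int64(322), np.int64(343), np.int64(344), np.int64(345), np.int64(346), np.int64(347)]
```

View pics/w1c.png

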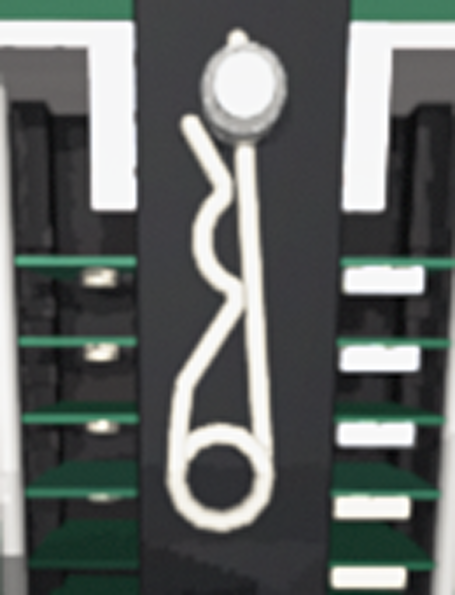

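Run:
```python
from h import *
d=np.load('w1.npz'); f={k:d[k] for k in d.files}; o=dict(ee_pos=d['pos'],orientation=d['R'])
a=pix2world(f,62,339.9,110.5,o); b=pix2world(f,132,343.5,110.5,o); u=(a-b)/np.linalg.norm(a-b)
coil=pix2world(f,157,333,112,o); S=np.array([579.7,99.3])
print(a,b,'ang',np.degrees(np.arctan2(u[1],u[0])))
v=np.array([-u[1],u[0]])
print('coil lateral to leg',(coil-b)[:2]@v,'dist coil->stud along',(S-coil[:2])@u[:2],'stud lateral to leg',(S-b[:2])@v)
R=d['R']
rear=coil-15*u
print('u in tool',R.T@u,'rear',rear,'rear in tool from tcp',R.T@(rear-d['pos']))
```

```text
[579.38315023  85.5973734  110.5       ] [575.02825957  23.41034147 110.5       ] ang 85.99417817301129
coil lateral to leg 11.681651580685475 dist coil->stud along 99.240236517066 stud lateral to leg 0.6411601489376437
u in tool [ 9.87087639e-05 -6.99890743e-02 -9.97547753e-01] rear [560.70590526 -13.88987789 112.        ] rear in tool from tcp [149.27141797   8.10220959 -16.46919594]
```

```bash
python3 -m inch '[[[0,0,0],[-4,0,0],1],[[0,0.009,0.006],[0,0,0],1],[[0.05,0,0],[0,0,0],1],[[0.05,0,0],[0,0,0],1],[[0.03,0,0],[0,0,0],1]]'
python3 -m inch '[[[0.012,0,0],[0,0,0],1],[[0.0085,0,0],[0,0,0],1],[[0,0,0],[0,0,0],1]]'
python3 - <<'E'
from h import *
o=manip.get_obs(); f=manip.grab_frame('wrist'); cv2.imwrite('pics/w2.png',f['img']); np.savez('w2.npz',pos=o['ee_pos'],R=o['orientation'],**f)
print(o['time'],o['ee_pos'],np.round(o['orientation'],3).tolist(),o['ft_force'])
E
```

```text
time: 3.58
ee_pos: [558.2, -36.0, 128.2]
orientation: [[-0.003, 0.997, -0.072], [0.0, -0.072, -0.997], [-1.0, -0.003, -0.0]]
ft_force: [0.3, 0.1, 0.1]
opening: 0.3
time: 3.95
ee_pos: [559.4, -35.9, 111.4]
orientation: [[0.001, 0.997, -0.072], [-0.0, -0.072, -0.997], [-1.0, 0.001, -0.0]]
ft_force: [0.0, -0.5, 0.9]
opening: 0.3
3.95 [559.36711567 -35.86806288 111.42223951] [[0.001, 0.997, -0.072], [-0.0, -0.072, -0.997], [-1.0, 0.001, -0.0]] [ 0.00163818 -0.51430936  0.87655855]
```

View pics/w2.png

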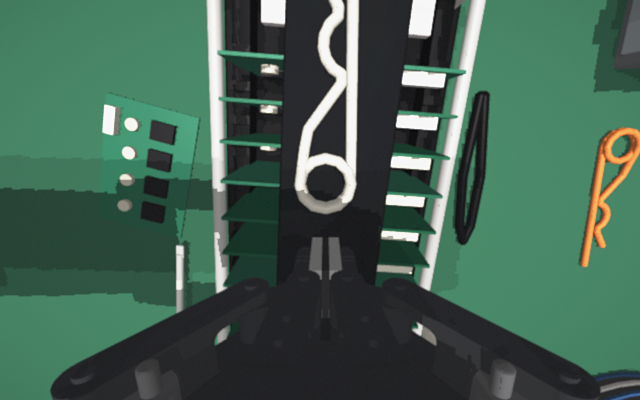

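The fingers (col 325) are in line with the coil (col 326), with about 11 mm to go. Advancing.

```bash
python3 -m inch '[[[0.001,0,-0.008],[0,0,0],1],[[0,0,-0.004],[0,0,0],1],[[0,0,-0.004],[0,0,0],1]]'
python3 -m inch '[[[0,0,-0.004],[0,0,0],1],[[0,0,-0.004],[0,0,0],1]]'
python3 -m inch '[[[0,0,-0.004],[0,0,0],1],[[0,0,-0.004],[0,0,0],1]]'
python3 - <<'E'
from h import *
o=manip.get_obs(); f=manip.grab_frame('wrist'); cv2.imwrite('pics/w3.png',f['img'])
print(o['time'],o['ee_pos'],o['ft_force'])
E
```

```text
time: 4.38
ee_pos: [560.3, -19.4, 110.2]
orientation: [[0.001, 0.997, -0.071], [-0.0, -0.071, -0.997], [-1.0, 0.001, 0.0]]
ft_force: [-0.3, -1.2, 0.8]
opening: 0.0
time: 4.62
ee_pos: [560.7, -12.6, 110.1]
orientation: [[0.0, 0.997, -0.072], [-0.002, -0.072, -0.997], [-1.0, 0.0, 0.002]]
ft_force: [-1.2, -7.4, 1.2]
opening: 0.2
time: 4.88
ee_pos: [561.2, -5.4, 110.1]
orientation: [[0.0, 0.997, -0.073], [-0.003, -0.073, -0.997], [-1.0, 0.0, 0.003]]
ft_force: [-1.4, -8.2, 1.7]
opening: 0.3
4.875 [561.24312092  -5.36908313 110.06428819] [-1.42894075 -8.1966944   1.69456537]
```

View pics/w3.png

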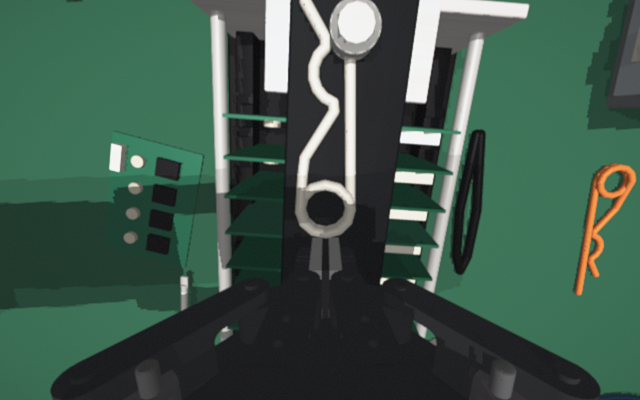

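The push is working: the bow leg is riding up the stud at (325,35), at about 8 N. Continuing.

```bash
python3 -m inch '[[[0,0,-0.004],[0,0,0],1],[[0,0,-0.003],[0,0,0],1]]'
python3 -m inch '[[[0,0,-0.003],[0,0,0],1],[[0,0,-0.002],[0,0,0],1]]'
python3 -m inch '[[[0,0,-0.002],[0,0,0],1],[[0,0,-0.001],[0,0,0],1]]'
python3 - <<'E'
from h import *
o=manip.get_obs(); f=manip.grab_frame('wrist'); cv2.imwrite('pics/w4.png',f['img'])
print(o['time'],o['ee_pos'],o['ft_force'])
E
```

```text
time: 5.18
ee_pos: [561.8, 3.1, 109.9]
orientation: [[0.0, 0.997, -0.072], [-0.0, -0.072, -0.997], [-1.0, 0.0, 0.0]]
ft_force: [-0.5, -5.0, 1.7]
opening: -0.2
time: 5.42
ee_pos: [562.1, 8.8, 109.8]
orientation: [[0.0, 0.997, -0.071], [0.001, -0.071, -0.997], [-1.0, 0.0, -0.001]]
ft_force: [0.9, -1.3, 0.5]
opening: 0.2
time: 5.68
ee_pos: [562.3, 11.4, 109.7]
orientation: [[-0.0, 0.997, -0.071], [0.0, -0.071, -0.997], [-1.0, -0.0, -0.0]]
ft_force: [-0.7, -2.4, 0.5]
opening: -0.0
5.675 [562.27379283  11.39855294 109.73579987] [-0.68337335 -2.40918996  0.45051615]
```

View pics/w4.png

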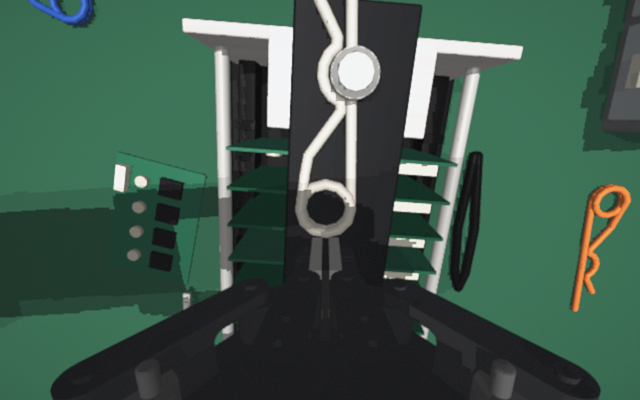

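The bow now sits round the stud and the force has eased. I'll feel for the firm stop in 1 mm steps.

```bash
python3 -m inch '[[[0,0,-0.001],[0,0,0],1]]'; python3 -m inch '[[[0,0,-0.001],[0,0,0],1]]'|grep -E 'ee_|force'
```

```text
time: 5.85
ee_pos: [562.3, 11.8, 109.8]
orientation: [[-0.0, 0.997, -0.072], [-0.001, -0.072, -0.997], [-1.0, -0.0, 0.001]]
ft_force: [-0.9, -4.8, 1.2]
opening: -0.1
ee_pos: [562.4, 12.2, 109.8]
ft_force: [-0.5, -7.8, 0.7]
```

```bash
python3 -m inch '[[[0,0,-0.001],[0,0,0],1]]'|grep -E 'ee_|force'; python3 -m inch '[[[0,0,-0.001],[0,0,0],1]]'|grep -E 'ee_|force'
```

```text
ee_pos: [562.4, 12.5, 109.8]
ft_force: [-1.4, -11.2, 2.0]
ee_pos: [562.4, 12.7, 109.9]
ft_force: [-1.6, -13.1, 2.1]
```

```bash
python3 -m inch '[[[0,0,-0.001],[0,0,0],1],[[0,0,0],[0,0,0],1]]'|grep -E 'ee_|force'; python3 -m inch '[[[0,0,0.012],[0,0,0],1],[[0,0,0.02],[0,0,0],1],[[-0.05,0,0.0],[0,0,0],1],[[-0.05,0,0.0],[0,0,0],1],[[-0.04,0,0],[0,0,0],1]]'
python3 -m inch '[[[0,0,0],[0,0,0],1]]'|grep -E 'ee_|force'
python3 - <<'E'
from h import *
o=manip.get_obs(); f=manip.grab_frame('wrist'); cv2.imwrite('pics/w5.png',f['img'][:220,180:500].repeat(2,0).repeat(2,1))
o['ee_pos']
a=pix2world
np.savez('w5.npz',pos=o['ee_pos'],R=o['orientation'],**f)
E
```

```text
ee_pos: [562.4, 12.9, 109.9]
ft_force: [-2.1, -16.2, 2.3]
time: 7.1
ee_pos: [560.4, -16.4, 252.1]
orientation: [[0.002, 0.997, -0.072], [0.001, -0.072, -0.997], [-1.0, 0.002, -0.001]]
ft_force: [0.8, -0.2, 0.4]
opening: 0.1
ee_pos: [561.6, -16.5, 254.0]
ft_force: [0.4, -0.3, -0.6]
```

View pics/w5.png

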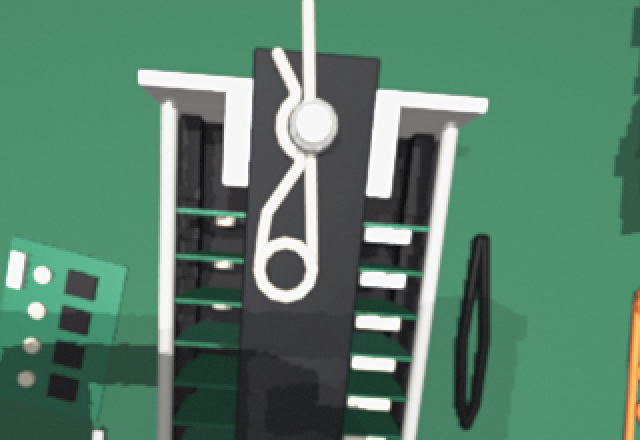

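Left clip: its bow is closed round the stud at (312,125 in the crop) and the leg sticks out the far side. Next, a view of the right clip.

```bash
python3 -m inch '[[[-0.001,-0.002,0.058],[0,0,0],1],[[-0.001,-0.002,0.058],[0,0,0],1],[[-0.001,-0.002,0.058],[0,0,0],1],[[-0.001,-0.002,0.058],[0,0,0],1],[[-0.001,-0.002,0.058],[0,0,0],1]]'
python3 -m inch '[[[0,0,0],[4,0,0],1],[[0,0,0],[0,0,0],1]]'|grep -E 'ee_|force'
python3 - <<'E'
from h import *
o=manip.get_obs(); f=manip.grab_frame('wrist'); cv2.imwrite('pics/w6.png',f['img'])
cv2.imwrite('pics/w6c.png',f['img'][0:260,240:420].repeat(2,0).repeat(2,1))
np.savez('w6.npz',pos=o['ee_pos'],R=o['orientation'],**f)
for t in ['clip_right','stud_right']:
    for r in manip.cut_out(f,t)[:5]: print(t,round(r['confidence'],2),np.round(r['centre'],1),r['region'].sum())
E
```

```text
time: 7.9
ee_pos: [528.5, -306.2, 252.7]
orientation: [[-0.002, 0.997, -0.072], [0.002, -0.072, -0.997], [-1.0, -0.002, -0.002]]
ft_force: [0.6, 1.2, 0.8]
opening: -0.2
ee_pos: [528.9, -304.8, 252.6]
ft_force: [0.3, 0.4, -0.2]
clip_right 0.95 [184.  114.1] 815
clip_right 0.77 [ 52.1 321.6] 1708
clip_right 0.63 [224.7 272. ] 652
stud_right 0.76 [121.1 315.7] 382
```

View pics/w6.png

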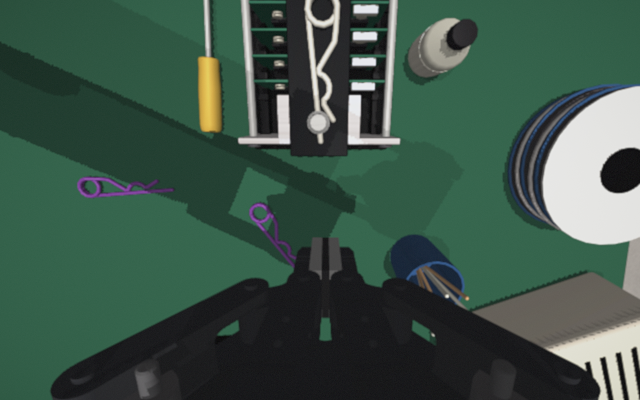

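View pics/w6c.png

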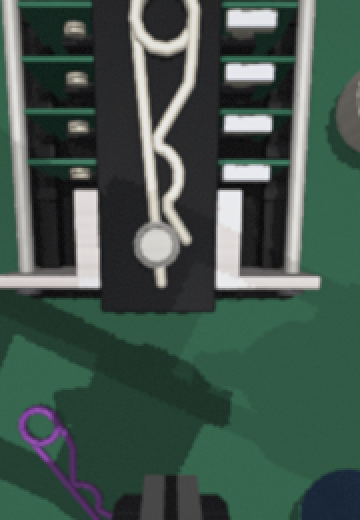

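Run:
```python
from h import *
d=np.load('w6.npz'); f={k:d[k] for k in d.files}; o=dict(ee_pos=d['pos'],orientation=d['R'])
im=f['img'].min(axis=2)
for r in (0,4,8,12,16,20,24,28,34,44,54,64,74,84,94,104):
    w=np.where(im[r,300:345]>110)[0]+300; print(r,w.tolist())
```

```text
0 [305, 306, 307, 308, 309, 310, 311, 332, 333, 334, 335, 336, 337, 338]
4 [305, 306, 307, 308, 309, 310, 334, 335, 336, 337, 338, 339]
8 [304, 305, 306, 307, 308, 309, 310, 334, 335, 336, 337, 338, 339]
12 [305, 306, 307, 308, 309, 310, 311, 334, 335, 336, 337, 338, 339]
16 [305, 306, 307, 308, 309, 310, 311, 312, 313, 331, 332, 333, 334, 335, 336, 337, 338, 339]
20 [306, 307, 308, 309, 310, 311, 312, 313, 314, 315, 316, 317, 318, 319, 320, 325, 326, 327, 328, 329, 330, 331, 332, 333, 334, 335, 336, 337, 338]
24 [306, 307, 308, 309, 310, 311, 313, 314, 315, 316, 317, 318, 319, 320, 321, 322, 323, 324, 325, 326, 327, 328, 329, 330, 331, 333, 334, 335, 336, 337, 338]
28 [306, 307, 308, 309, 310, 311, 312, 333, 334, 335, 336, 337, 338]
34 [307, 308, 309, 310, 311, 312, 332, 333, 334, 335, 336, 337]
44 [308, 309, 310, 311, 312, 313, 329, 330, 331, 332, 333, 334, 335]
54 [309, 310, 311, 312, 313, 314, 324, 325, 326, 327, 328, 329]
64 [310, 311, 312, 313, 314, 315, 318, 319, 320, 321, 322, 323, 324]
74 [311, 312, 313, 314, 315, 316, 317, 318, 319, 320, 321, 322, 323, 324, 325, 326]
84 [312, 313, 314, 315, 316, 317, 326, 327, 328, 329, 330, 331]
94 [313, 314, 315, 316, 317, 318, 325, 326, 327, 328, 329, 330]
104 [314, 315, 316, 317, 318, 319, 321, 322, 323, 324, 325, 326]
```

Run:
```python
from h import *
d=np.load('w6.npz'); f={k:d[k] for k in d.files}; o=dict(ee_pos=d['pos'],orientation=d['R'])
b=pix2world(f,34,309.5,110.5,o); a=pix2world(f,104,316.5,110.5,o); u=(a-b)/np.linalg.norm(a-b)
coil=pix2world(f,8.5,322.2,112,o); S=pix2world(f,121.5,318,123.5,o)
v=np.array([-u[1],u[0]])
print('S',S,'ang',np.degrees(np.arctan2(u[1],u[0])))
print('coil',coil,'lat',(coil-b)[:2]@v,'along',(S-coil)[:2]@u[:2],'stud lat',(S-b)[:2]@v)
R=d['R']; print(np.degrees(np.arctan2(R[1,2],R[0,2])))
for L in (15,15+22): 
  w=coil-L*u; print(L,w,w-d['pos'],R.T@(w-d['pos']))
```

```text
S [ 530.82284038 -238.65188216  123.5       ] ang -92.57076653288941
coil [ 547.59243741 -148.34626638  112.        ] lat 12.825634283985387 along 90.96690239695118 stud lat 0.1234181597851376
-98.14401828359352
15 [ 548.26523672 -133.36136261  112.        ] [  19.40398827  171.4610753  -140.61988369] [ 140.95742174   -4.68017749 -172.21634065]
37 [ 549.25200904 -111.38350374  112.        ] [  20.39076059  193.43893417 -140.61988369] [ 141.00461856   -6.81665385 -194.11230469]
```

The right leg points along -92.6° and has about 29 mm to go. Moving in behind its head.

```bash
python3 -m inch '[[[0,-0.002,-0.05],[0,0,0],1],[[0,-0.002,-0.05],[0,0,0],1],[[0,-0.002,-0.05],[0,0,0],1],[[0,-0.001,-0.044],[0,0,0],1],[[0,0,0],[-5.6,0,0],1]]'
python3 -m inch '[[[0.05,0,0],[0,0,0],1],[[0.05,0,0],[0,0,0],1],[[0.03,0,0],[0,0,0],1],[[0.008,0,0],[0,0,0],1],[[0,0,0],[0,0,0],1]]'
python3 - <<'E'
from h import *
o=manip.get_obs(); f=manip.grab_frame('top'); cv2.imwrite('pics/t2.png',cv2.resize(f['img'][150:260,250:440],None,fx=4,fy=4,interpolation=cv2.INTER_CUBIC))
f=manip.grab_frame('side'); cv2.imwrite('pics/s2.png',cv2.resize(f['img'][140:300,270:430],None,fx=3.6,fy=3.6,interpolation=cv2.INTER_CUBIC))
u=np.array([-.04486,-.99899]);print(o['ee_pos'], 'gap',(np.array([548.27,-133.36])-o['ee_pos'][:2])@u-11,'lat',(np.array([548.27,-133.36])-o['ee_pos'][:2])@[-u[1],u[0]])
E
```

```text
time: 8.93
ee_pos: [550.3, -107.5, 255.0]
orientation: [[0.001, 0.999, -0.035], [0.001, -0.035, -0.999], [-1.0, 0.001, -0.001]]
ft_force: [-0.5, -0.2, 0.1]
opening: 0.0
time: 9.55
ee_pos: [550.3, -111.0, 117.5]
orientation: [[0.001, 0.999, -0.043], [-0.0, -0.043, -0.999], [-1.0, 0.001, 0.0]]
ft_force: [-0.4, -0.0, 0.2]
opening: 0.1
[ 550.31771656 -110.97075009  117.50836442] gap 11.458497334606605 lat -1.0412666137900668
```

View pics/t2.png

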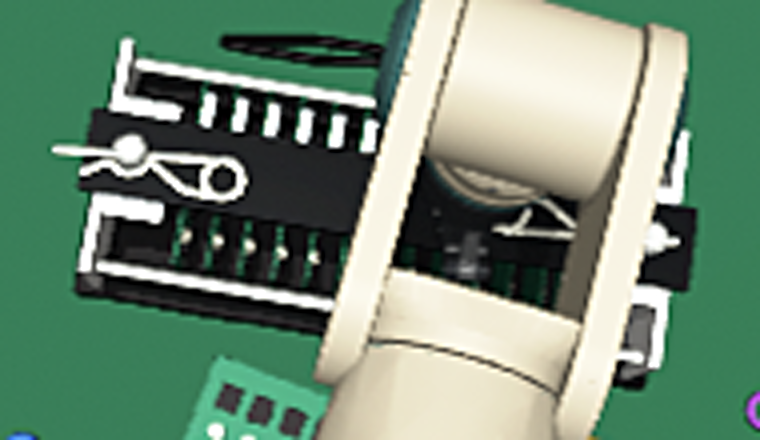

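View pics/s2.png

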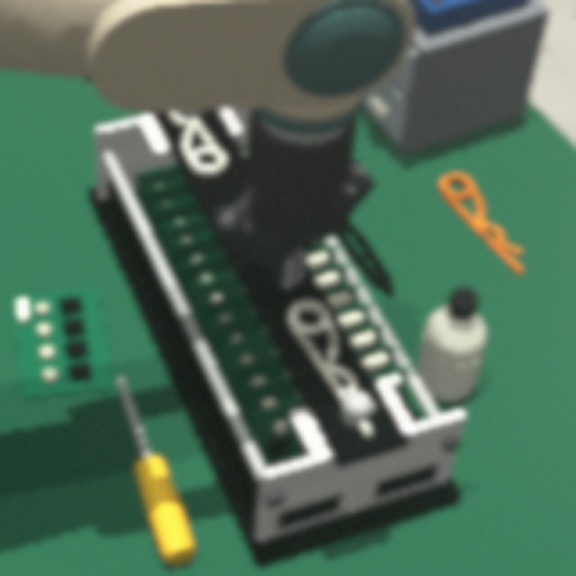

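The side view shows the fingers (295,275) behind the right coil (308,320). Lowering 7 mm, then pushing.

```bash
python3 -m inch '[[[0.0075,-0.001,0],[0,0,0],1],[[0,0,0.006],[0,0,0],1],[[0,0,0.004],[0,0,0],1],[[0,0,0.004],[0,0,0],1]]'|grep -E 'ee_|force'
python3 -m inch '[[[0,0,0.004],[0,0,0],1],[[0,0,0.004],[0,0,0],1]]'|grep -E 'ee_|force'
python3 -m inch '[[[0,0,0.004],[0,0,0],1],[[0,0,0.003],[0,0,0],1]]'|grep -E 'ee_|force'
```

```text
ee_pos: [548.5, -125.6, 109.5]
ft_force: [-0.5, 1.9, 0.1]
ee_pos: [548.3, -132.1, 109.4]
ft_force: [1.5, 10.4, 0.4]
ee_pos: [548.0, -139.2, 109.4]
ft_force: [1.0, 6.5, 0.5]
```

```bash
python3 -m inch '[[[0,0,0.003],[0,0,0],1],[[0,0,0.003],[0,0,0],1]]'|grep -E 'ee_|force'
python3 -m inch '[[[0,0,0.002],[0,0,0],1],[[0,0,0.002],[0,0,0],1]]'|grep -E 'ee_|force'
python3 -m inch '[[[0,0,0.001],[0,0,0],1],[[0,0,0.001],[0,0,0],1]]'|grep -E 'ee_|force'
```

```text
ee_pos: [547.6, -146.0, 109.4]
ft_force: [0.2, 4.1, 1.5]
ee_pos: [547.3, -150.7, 109.3]
ft_force: [0.3, 0.5, 0.3]
ee_pos: [547.2, -152.5, 109.3]
ft_force: [-0.2, 1.0, 1.1]
```

```bash
for i in 1; do :; done
python3 -m inch '[[[0,0,0.001],[0,0,0],1]]'|grep -E 'ee_|force'
python3 -m inch '[[[0,0,0.001],[0,0,0],1]]'|grep -E 'ee_|force'
python3 -m inch '[[[0,0,0.001],[0,0,0],1]]'|grep -E 'ee_|force'
```

```text
ee_pos: [547.2, -153.3, 109.3]
ft_force: [-0.7, 1.5, 0.5]
ee_pos: [547.2, -153.8, 109.3]
ft_force: [-0.3, 2.8, 0.8]
ee_pos: [547.3, -154.2, 109.3]
ft_force: [-0.4, 7.6, 1.7]
```

```bash
python3 -m inch '[[[0,0,0.001],[0,0,0],1]]'|grep -E 'ee_|force'
python3 -m inch '[[[0,0,0.001],[0,0,0],1]]'|grep -E 'ee_|force'
python3 -m inch '[[[0,0,0.001],[0,0,0],1],[[0,0,0],[0,0,0],1]]'|grep -E 'ee_|force'
```

```text
ee_pos: [547.3, -154.5, 109.3]
ft_force: [2.5, 11.3, 0.9]
ee_pos: [547.4, -154.8, 109.3]
ft_force: [0.9, 13.0, 1.4]
ee_pos: [547.5, -154.9, 109.3]
ft_force: [2.1, 14.1, 1.6]
```

Firm stop reached at about 14 N. Backing off and lifting, then checking both clips.

```bash
python3 -m inch '[[[0,0,-0.012],[0,0,0],1],[[0,0,-0.02],[0,0,0],1],[[-0.05,0,0.0],[0,0,0],1],[[-0.05,0,0.0],[0,0,0],1],[[-0.05,0,0],[0,0,0],1]]'|grep -E 'ee_|force'
python3 -m inch '[[[-0.01,-0.02,0.055],[0,0,0],1],[[-0.01,-0.02,0.055],[0,0,0],1],[[0,-0.02,0.055],[0,0,0],1],[[0,0,0.025],[0,0,0],1],[[0,0,0],[0,0,0],1]]'
python3 - <<'E'
from h import *
o=manip.get_obs(); f=manip.grab_frame('wrist'); cv2.imwrite('pics/w8.png',f['img'])
np.savez('w8.npz',pos=o['ee_pos'],R=o['orientation'],**f)
f=manip.grab_frame('top'); cv2.imwrite('pics/t3.png',f['img'])
E
```

```text
ee_pos: [548.2, -125.4, 260.9]
ft_force: [0.5, -0.1, -0.0]
time: 13.52
ee_pos: [479.6, -314.4, 278.8]
orientation: [[-0.001, 0.999, -0.047], [0.0, -0.047, -0.999], [-1.0, -0.001, -0.0]]
ft_force: [0.6, 1.0, -0.9]
opening: 0.5
```

View pics/w8.png

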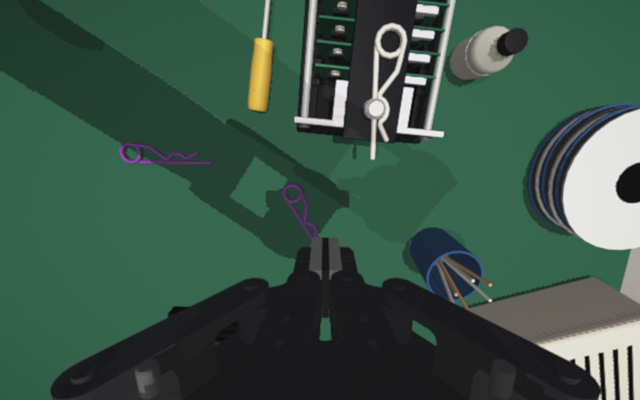

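View pics/t3.png

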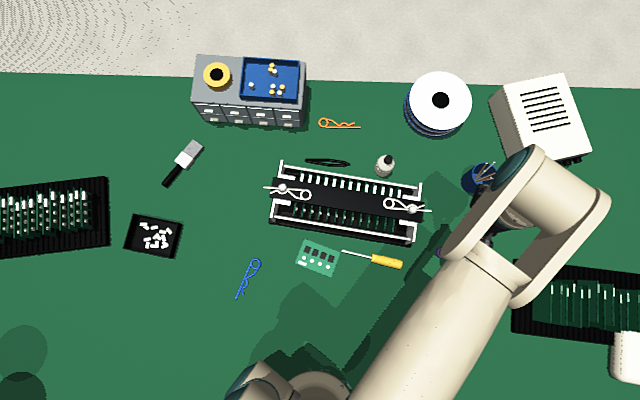

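Run:
```python
from h import *
d=np.load('w8.npz'); f={k:d[k] for k in d.files}; o=dict(ee_pos=d['pos'],orientation=d['R'])
S=pix2world(f,108.5,376,123.5,o); C=pix2world(f,42,391,112,o); print('R',np.linalg.norm((S-C)[:2]))
cv2.imwrite('pics/w8c.png',cv2.resize(f['img'][10:170,320:450],None,fx=3.6,fy=3.6,interpolation=cv2.INTER_CUBIC))
d=np.load('w5.npz'); f={k:d[k] for k in d.files}; o=dict(ee_pos=d['pos'],orientation=d['R'])
S=pix2world(f,62.5,336.5,123.5,o); C=pix2world(f,134,322.7,112,o); print('L',np.linalg.norm((S-C)[:2]),'expected',np.hypot(62,12.5))
```

```text
R 61.7006775730612
L 61.07856655805961 expected 63.24752959602454
```

View pics/w8c.png

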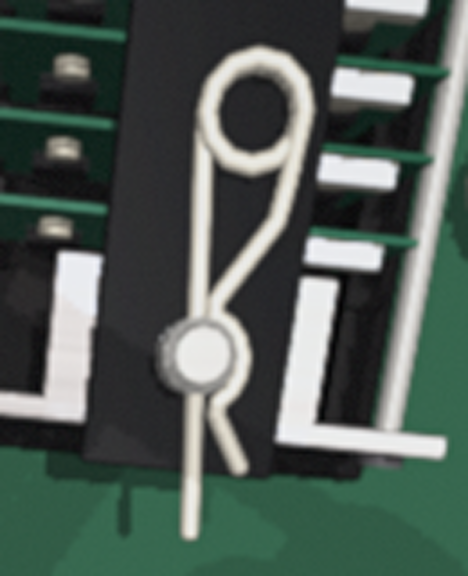

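Both bows are closed round their studs, and nothing else has moved. Handing in.

```bash
python3 -c "
from station import manip
print(manip.close_job())"
```

```text
the job is handed in; nothing more can be done
None
```

Both silver R-clips are fully home, and I handed the job in at about 14 s of the 38 s allowed, with the arm clear of everything. I pushed each coil head with the shut fingers along its own leg direction: left first, then right.

- **Force:** on each clip the push took about 8 to 10 N as the bow opened, eased as it snapped shut, then met a firm stop. I pressed to about 16 N at the left stop and 14 N at the right, well under the 30 N yield.
- **Close-up pictures:** each bow is closed round its stud, with the leg tip showing on the far side.
- **Position:** the distance from coil to stud measures 61 mm on the left and 62 mm on the right, against 63 mm expected. That difference is within the camera calibration error.
- **Rest of the bench:** in the last top view the spare board, screwdriver, tweezers, bottle, dish and brush look unmoved. The arm partly hid the swab cup in that view, but the last wrist view shows it upright. The blue and orange look-alike clips lie as they did. The arm hid the purple ones from above, but the last wrist view shows both still on the bench.

No check failed.

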